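Put the weld test piece away in the sprung tray

TASK

Press the round release button on the bench cabinet's sloping panel so that its tray springs out, lay the short square tube flat in the tray (do not drop it in), then push the tray home until it clicks and stays shut. Leave the can, the tin and the parts case where they stand, without knocking them.

Things in the scene. Friction and masses are not known exactly. Their poses are not given: they have to be found in the camera images.
- cabinet: Grey sheet-metal bench cabinet, fixed, 220 deep (x) x 210 wide (y), 162 mm high. Origin: centre of its underside; its -x axis points out of the front. Front face at x = -110 mm, 70 mm high; above it a panel slopes back and up at 40 degrees from level, to x = 0 at height 162 mm.
- button_top (a point): Centre of the outer face of the black round release button, 32 mm across, standing 12 mm proud of the sloping panel, mid-width. The point's z axis points out of the panel, 40 degrees from vertical towards the cabinet's front. Pushed along -z: travel 8 mm, 2 N at first, 5 N at the end; springs back. About 5 mm down it frees the tray.
- tray (a joint): How far the tray is out, m. 0: shut, latched. Once freed, a spring drives it out of the cabinet's front (cabinet -x) to its stop at 0.100 in about 1 s. Pushing it in takes 3 N at first, about 12 N near the end; it latches as it passes 0 (stop at -0.006), then stays between 0 and 0.003 when let go; unlatched it springs out again.
- tray_front (a point): Centre of the outer face of the tray's flat aluminium front panel (186 wide, 54 high, bottom edge 6 mm above the table), no handle. Axes as the cabinet's; it moves with the tray.
- tray_spot (a point): Point on the tray's inner floor (12 mm above the table), mid-width, 54 mm behind the front panel's outer face; axes as the cabinet's, moves with the tray. With the tray out, open floor reaches 48 mm in front, 46 mm behind and 71 mm to either side of it. Side walls 34 mm, front panel 48 mm higher than the floor.
- tube_center (a point): Centre of the steel square tube, 32 x 32 mm and 60 mm long, 5 mm wall, about 0.16 kg, lying on the table; x axis along its length, z up. Starts left or right of the cabinet, within 40 degrees of square.
- can: Plain aluminium spray can, 56 mm diameter, 160 mm high, standing loose close to the tube, off one end or one side of it, about 95 mm from its centre. Origin: centre of its underside. Leave it.
- tin: Squat steel tin, 52 mm diameter, 38 mm high, standing loose about 95 mm from the tube's centre, at the end or side where the can is not. Origin: centre of its underside. Leave it.
- case: Clear plastic parts case with white lid, fixed, 176 x 116 mm, 46 mm high, with pliers on it (together 57 mm high). Origin: centre of its underside. Leave it.
- bar_mid (a point): Middle of the axis of the cabinet's fixed steel carrying bar, 16 mm thick, 190 mm long across the cabinet (along its y), 98 mm higher than the button's face and 14 mm behind it; at each end an arm runs back to the cabinet's top. It is in the way of a tool held upright over the button.
Mind the look-alikes: they are no part of the job. What is shaped like the part that bears tube_center but turquoise is not meant.

How it is judged (in metres and radians):
On the way, in this order (a step that is already met when the one before it is completed fails the run):
1. the tray has sprung out (value of joint tray above 0.09 m), for 0.1 s.
2. the tube lies flat in the open tray, let go (value of joint tray above 0.06 m and x of tube_center in the frame of tray_spot between -0.048 and 0.08 m and y of tube_center in the frame of tray_spot between -0.07 and 0.07 m and z of tube_center in the frame of tray_spot between 0.012 and 0.02 m and contact force between the fingers and tube below 0.3 N), for 0.2 s.
At the end, for the whole second after the job is handed in: The tray is latched shut by itself (within 4 mm of home, at rest) with the tube lying flat on the floor inside it (its centre 12 to 20 mm above the tray's floor) (value of joint tray below 0.004 m and velocity of joint tray below 0.01 m/s and x of tube_center in the frame of tray_spot between -0.048 and 0.11 m and y of tube_center in the frame of tray_spot between -0.07 and 0.07 m and z of tube_center in the frame of tray_spot between 0.012 and 0.02 m); the robot touches nothing.
It fails at once if the can is shifted more than 30 mm or tipped over (distance of can from where it was at the start of the episode above 0.03 m or angle between can's own z axis and vertical above 0.5 rad).
It fails at once if the tin is shifted more than 30 mm or tipped over (distance of tin from where it was at the start of the episode above 0.03 m or angle between tin's own z axis and vertical above 0.5 rad).
It fails at once if the parts case is hit with more than 20 N (contact force between any of the arm, the fingers and case above 20 N).
It fails at once if the tube is dropped (falls free at over 0.9 m/s) (contact force between the fingers and tube below 0.05 N and linear speed of tube above 0.9 m/s).
It also fails if it takes over 64 s, if anything falls off the work surface, if the arm or the gripper's body presses on something with over 40 N, if the wrist force passes 120 N, or if a joint passes its speed limit or range.

ROBOT

A 6-joint arm with a two-finger parallel gripper is mounted at the origin on the work surface. World frame = base frame: x ahead of the robot, y to its left, z up, the work surface at z = 0. Lengths are in mm, angles in rad, forces in N, time in s.
With the tool pointing down it reaches from about 350 to 975 mm from the base axis. Payload 7.1 kg.
Tool frame: the origin (TCP) lies at the centre of the arm's flange, where the gripper is bolted on; the fingertips stand 182 mm ahead of it and the grasp point (between the pads) lies 163 mm ahead of it; z points along the fingers, y is the line along which they close (so a half turn about z gives the same grasp; the last joint's range is limited). The gripper opens to 88 mm and grips with 3 to 60 N. Pads are 20 mm wide; open, the fingers measure 115 mm over their backs; the gripper's body (75 mm by 178 mm) begins 61 mm behind the grasp point.
Start: joints at [-1.299, 0.423, 1.63, -0, 1.089, -0.019], TCP at [179.218, -598.738, 404.675] pointing down, gripper open.
Joint ranges: [-3, 3], [-0.9, 2.11], [0.09, 2.58], [-1.31, 4.45], [0.11, 2.69], [-2.54, 2.54]. Speed limits (rad/s): [2.39, 2.39, 3.01, 3.14, 3.14, 3.14].

INTERFACE

Orientations are given as a rotation vector (axis times angle).
In Python, from workcell import readout, get_image, ctrl gives the robot as it stands.
- The arm moves only by the tool step_arm, never from a script. Its argument "targets" is a list that holds one entry, the list of rows, each a list of 7 numbers: the shift along the world's x, y, z as a fraction of full scale, then the turn, a rotation vector about the world's x, y, z as a fraction of full scale, then the opening, from 0 (shut) to 1 (fully open). In form: [[[dx, dy, dz, wx, wy, wz, claw], ...]]. A call has exactly 5 rows; each row shifts and turns the commanded pose from where the row before left it; what a row does not reach is not made up. Full scale, the value 1, is 0.05 m for a shift and 4 degrees for a turn. A row lasts 1/8 s, in which the tool goes at most 62.5 mm and 10.7 degrees, less where a joint would pass 70% of its speed; a pose out of reach is approached as far as the arm can. A call with a number of a shift or a turn outside -1 to 1 is refused whole. A call with a gripper value outside its range is refused whole. The fingers move at their own pace and stop on an object; the grip force is fixed at half the most. Time passes only in rows, so rows that do not move let the fingers close, or fill a call up. It gives the time, the measured TCP pose, the force, the opening and the grip force at its end, in the units of the state.
- readout.get_obs(): the state, without advancing time (a new reading comes with each control period).
- get_image(name): name is "scene" or "top" or "wrist"; returns a dict with "pixels" (480x640x3 uint8, red, green, blue), "intrinsics" (3x3 intrinsics, pixels), "extrinsics" (4x4, takes a point from world to camera coordinates). Camera axes: x right, y down, z forward; pixel columns grow to the right and rows downward; lengths in mm; the calibration is good to about 2 mm. The wrist camera is an equidistant fisheye: a pixel r from the principal point sees the ray r / f radians off the axis. A picture is of the moment at which its call begins. There is no depth.
- ctrl.close_job(): hands the job in; it is judged then, once.
The state is a dict: "t": time; "qpos": joint angles; "qvel": joint speeds; "joint_torque": joint torques, N m; "ee_pos": TCP position; "orientation": TCP orientation; "ft_force": force on the tool from outside, world axes, zero at the start; "moment": the same for the moment, N m; "width": finger opening in mm; "grasp_force": force on a finger pad.
Only numpy, scipy, OpenCV 4.12 (cv2) and the standard library are available. Lean on these libraries where they do the work, as an engineer would, in place of code of your own. Each camera call takes 0.05 s, during which the arm holds its last target. There are 200 camera calls.

## Working session

There is one attempt and no reset: what is moved stays moved. The work goes in short steps, Python scripts to look and compute and a tool call to move; the robot and the scene stay as the last step left them, time stands still between calls to the robot, and variables do not carry over. Pictures are saved under pics/ and viewed, at most 10 in all, crops included, and the job is handed in when it is done.

Besides the shell and the picture viewer there is one more tool, called by a JSON object that holds its "name" and its "arguments", one argument or row to a line. step_arm: Moves the arm, as the interface text tells. Shift numbers are shares of 0.05 m and turn numbers shares of 4 degrees, none past 1 either way. Its arguments: {"type":"object","properties":{"targets":{"type":"array"}},"required":["targets"]}

```bash
mkdir -p pics; ls
cat > h.py <<'E'
import numpy as np, cv2
from workcell import readout, get_image, ctrl
def snap(n,f):
    d=get_image(n); cv2.imwrite(f'pics/{f}.png',d['pixels'][:,:,::-1]); np.savez(f'pics/{f}.npz',K=d['intrinsics'],E=d['extrinsics']); return d
def ray(f,u,v,fish=False):
    z=np.load(f'pics/{f}.npz');K,E=z['K'],z['E']
    x=np.array([(u-K[0,2])/K[0,0],(v-K[1,2])/K[1,1]])
    if fish:
        t=np.hypot(*x); d=np.array([*(x/t*np.sin(t)),np.cos(t)])
    else: d=np.array([*x,1.])
    return -E[:3,:3].T@E[:3,3], E[:3,:3].T@d
def onz(f,u,v,z,fish=False):
    o,d=ray(f,u,v,fish); return (o+d*(z-o[2])/d[2]).round(1)
def proj(f,p):
    z=np.load(f'pics/{f}.npz');c=z['E'][:3,:3]@np.array(p,float)+z['E'][:3,3];q=z['K']@c;return (q[:2]/q[2]).round(1)
E
python3 - <<'E'
from h import *
for n in('top','scene'):
    snap(n,n+'0'); print(n,ray(n+'0',320,240))
print(readout.get_obs())
E
```

```text
pics
top (array([ 391.89582647,    3.83695625, 1466.74530244]), array([ 0.10352411, -0.02559725, -0.99434899]))
scene (array([1180.01076229, -795.48614288,  823.01188929]), array([-0.53551559,  0.65744248, -0.53026876]))
{'t': 0.1, 'qpos': array([-1.29899256e+00,  4.23754263e-01,  1.63056621e+00, -4.75245702e-06,
        1.08862745e+00, -1.90160817e-02]), 'qvel': array([-0.00039568, -0.00189602, -0.00304205,  0.00104239,  0.00104207,
       -0.00136885]), 'joint_torque': array([-3.22409073e-05, -5.45614386e+01, -2.74324429e+01,  6.45086635e-02,
        1.88385998e-02, -3.75651348e-05]), 'ee_pos': array([ 179.16142296, -598.52114506,  404.00422789]), 'orientation': array([-3.10710789e+00, -4.55019309e-01,  2.74799084e-04]), 'ft_force': array([-0.47205928, -0.50169881,  0.27497519]), 'moment': array([-0.02863303, -0.03255627,  0.00371959]), 'grasp_force': 0.0, 'width': 87.61990939058997}
```

View pics/top0.png

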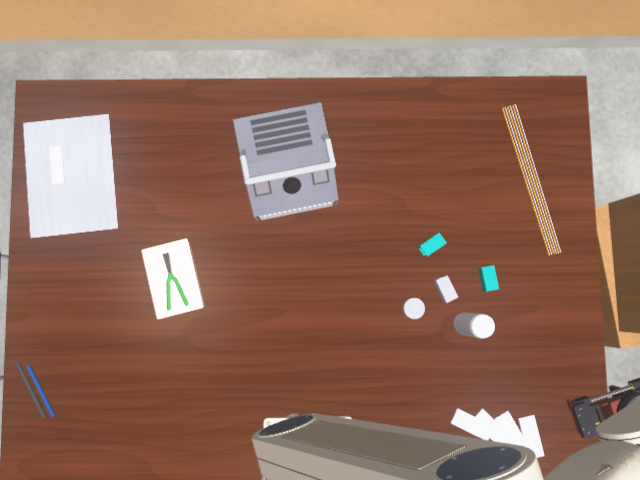

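View pics/scene0.png

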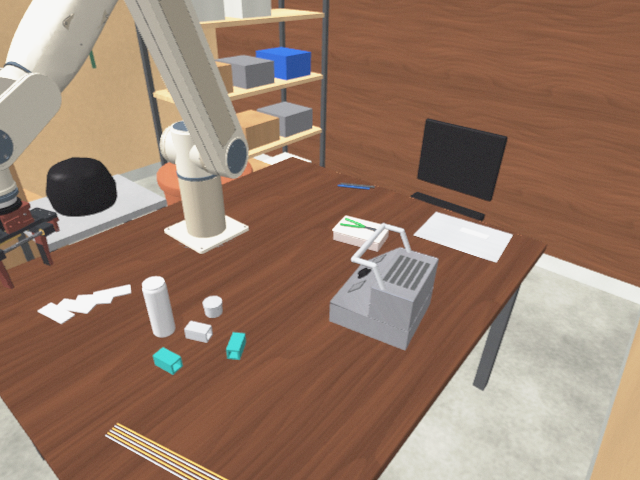

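Top view: the candidates for the tube are grey (447,289), turquoise (433,244) and turquoise (490,278). I choose the grey one. The tin is at (414,308), the can at about (475,325), the cabinet's button at (292,185) and the case at (172,278). Next is a close crop to check the choice.

Run:
```python
from h import *
a=cv2.imread('pics/top0.png')
c1=cv2.resize(a[230:350,395:515],(400,400),interpolation=cv2.INTER_CUBIC)
c2=cv2.resize(a[100:225,225:350],(400,400),interpolation=cv2.INTER_CUBIC)
cv2.imwrite('pics/crop0.png',np.hstack([c1,c2]))
```

```text
(no output)
```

View pics/crop0.png

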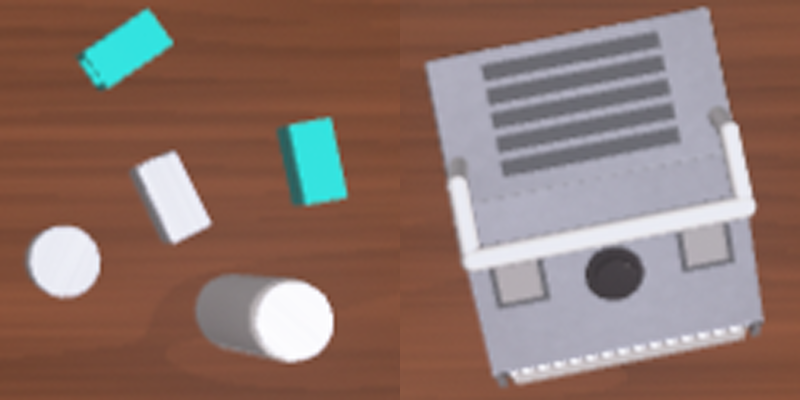

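```bash
cat > m.py <<'E'
from h import *
from scipy.optimize import least_squares
A=lambda p:(395+(p[0]+.5)*.3-.5,230+(p[1]+.5)*.3-.5)
B=lambda p:(225+(p[0]-400+.5)*.3125-.5,100+(p[1]+.5)*.3125-.5)
c=np.array([onz('top0',*A(p),32) for p in[(146,163),(177,152),(211,222),(177,243)]])
print('tube',c,c.mean(0),np.linalg.norm(np.roll(c,-1,0)-c,axis=1)); d=(c[2]+c[3]-c[0]-c[1]);print('yaw',np.degrees(np.arctan2(d[1],d[0])))
print('can',onz('top0',*A((293,321)),160),'tin',onz('top0',*A((65,262)),38))
obs=[B(p) for p in[(427,63),(708,8),(614,272),(468,262),(752,210),(495,383),(761,322)]]
def pts(q):
    x,y,a,s=q; xb,zb=s-7.7,70+.839*(s+110)+9.2
    L=np.array([(110,105,162),(110,-105,162),(xb,0,zb),(xb+14,95,zb+98),(xb+14,-95,zb+98),(-110,105,70),(-110,-105,70)])
    R=np.array([[np.cos(a),-np.sin(a),0],[np.sin(a),np.cos(a),0],[0,0,1]])
    return L@R.T+[x,y,0]
f=lambda q:np.ravel([proj('top0',p)-o for p,o in zip(pts(q),obs)])
r=least_squares(f,[800,100,0,-55],x_scale=[10,10,.1,10],diff_step=1e-3)
print('cab',r.x,np.degrees(r.x[2]),f(r.x).reshape(-1,2).round(1));print(pts(r.x).round(1))
E
python3 m.py
```

```text
tube [[ 441.3 -325.3   32. ]
 [ 449.1 -348.8   32. ]
 [ 396.9 -372.1   32. ]
 [ 381.8 -346.2   32. ]] [ 417.275 -348.1     32.   ] [24.76065427 57.16406214 29.98032688 63.06393581]
yaw -158.4111569689523
can [ 329.4 -391.2  160. ] tin [ 369.2 -261.4   38. ]
cab [720.98421363  45.68259024   0.         -55.12563843] 0.0 [[ 6.9 -8.6]
 [ 9.8  7.7]
 [-4.9  2.1]
 [-4.4 -9.2]
 [-6.1  6. ]
 [-9.9 -8.4]
 [-6.8  9.5]]
[[831.  150.7 162. ]
 [831.  -59.3 162. ]
 [658.2  45.7 125.2]
 [672.2 140.7 223.2]
 [672.2 -49.3 223.2]
 [611.  150.7  70. ]
 [611.  -59.3  70. ]]
```

```bash
sed -i 's/return (q\[:2\]\/q\[2\]).round(1)/return q[:2]\/q[2]/' h.py; sed -i 's/,diff_step=1e-3//' m.py; python3 m.py|tail -16; python3 -c "
from h import *
print(np.load('pics/scene0.npz')['K'])
c=cv2.imread('pics/scene0.png')
cv2.imwrite('pics/crop1.png',np.hstack([cv2.resize(c[215:350,325:445],(480,540),interpolation=cv2.INTER_CUBIC),cv2.resize(c[270:380,145:225],(320,440),interpolation=cv2.INTER_CUBIC,).__class__(0) if 0 else cv2.copyMakeBorder(cv2.resize(c[270:380,145:225],(320,440),interpolation=cv2.INTER_CUBIC),0,100,0,0,0)]))"
```

```text
yaw -158.4111569689523
can [ 329.4 -391.2  160. ] tin [ 369.2 -261.4   38. ]
cab [ 7.21110982e+02  4.47169845e+01  1.87322994e-01 -5.69210037e+01] 10.732816951606335 [[-0.7  0.4]
 [ 0.4  0.4]
 [ 0.7  2.5]
 [ 1.2 -0.9]
 [-2.3 -1.5]
 [-0.3 -1.5]
 [ 1.1  0.7]]
[[809.6 168.4 162. ]
 [848.7 -38.  162. ]
 [657.6  32.7 123.7]
 [653.7 128.6 221.7]
 [689.1 -58.  221.7]
 [593.5 127.4  70. ]
 [632.6 -78.9  70. ]]
[[436.70010684   0.         323.03464004]
 [  0.         436.70010684 245.244556  ]
 [  0.           0.           1.        ]]
```

View pics/crop1.png

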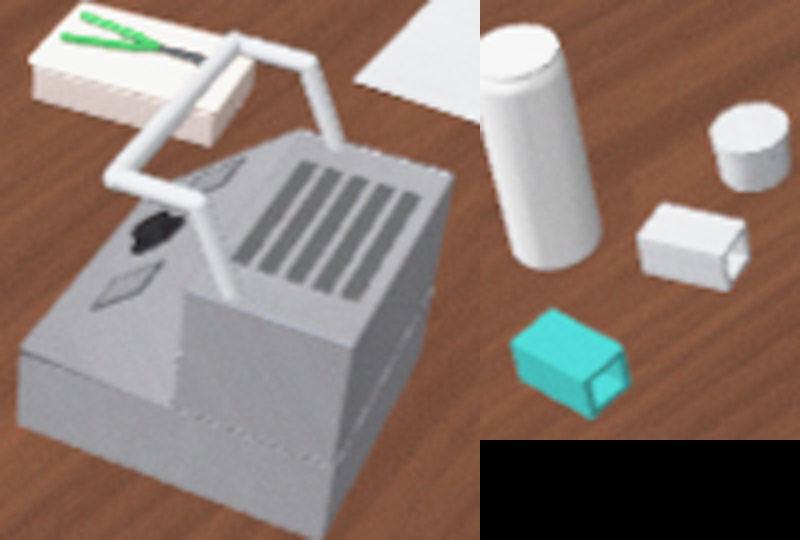

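```bash
cat >> m.py <<'E'
obs[2]=B((613,276))
C=lambda p:(325+(p[0]+.5)*.25-.5,215+(p[1]+.5)*.25-.5)
so=[C(p) for p in[(453,177),(352,345),(152,226),(237,42),(112,176),(22,350)]]
g=lambda q:np.ravel([proj('scene0',p)-o for p,o in zip(pts(q)[[0,1,2,3,4,6]],so)])
F=lambda q:np.r_[f(q),g(q)]
r=least_squares(F,r.x,x_scale=[10,10,.1,10]);print('JOINT',r.x,np.degrees(r.x[2]));print(F(r.x).reshape(-1,2).round(1));print(pts(r.x).round(1)[2:5])
D=lambda p:(145+(p[0]-480+.5)*.25-.5,270+(p[1]+.5)*.25-.5)
print('tube scene',[onz('scene0',*D(p),32) for p in[(640,238),(662,204),(749,220),(729,253)]])
print('can top',onz('scene0',*D((519,52)),160),'tin top', onz('scene0',*D((749,127)),38))
E
python3 m.py|sed -n '/JOINT/,$p'
```

```text
JOINT [ 7.22038510e+02  4.44138555e+01  1.85887552e-01 -5.87290321e+01] 10.650572184160925
[[-0.6 -0. ]
 [ 0.6  0. ]
 [ 1.2  1.7]
 [ 1.6 -0.4]
 [-2.  -0.9]
 [-0.3 -1.9]
 [ 1.1  0.4]
 [ 0.5 -1.1]
 [ 0.2  0.1]
 [-0.6 -1.4]
 [-0.5  0. ]
 [ 1.3 -0.1]
 [-0.8 -1.6]]
[[656.8  32.1 122.2]
 [653.  128.1 220.2]
 [688.1 -58.6 220.2]]
tube scene [array([ 397.7, -374.2,   32. ]), array([ 382. , -345.9,   32. ]), array([ 436.6, -318.5,   32. ]), array([ 451.2, -345.7,   32. ])]
can top [ 333.6 -393.4  160. ] tin top [ 368.8 -263.8   38. ]
```

```bash
cat >> h.py <<'E'
from scipy.spatial.transform import Rotation as Ro
yaw=10.65; cab=np.array([722,44.4,0])
def tool(tilt,y,flip=0):  # z tilted `tilt` from down towards heading y(deg); closing axis horizontal, square to heading
    t,a=np.radians([tilt,y]); z=np.array([np.sin(t)*np.cos(a),np.sin(t)*np.sin(a),-np.cos(t)])
    yy=np.array([-np.sin(a),np.cos(a),0])*(-1 if flip else 1)
    return Ro.from_matrix(np.c_[np.cross(yy,z),yy,z])
def w(x,y,z):
    return Ro.from_euler('z',yaw,degrees=True).apply([x,y,z])+cab
def plan(tip,R,ahead=182):
    "tip: wanted world point of the spot `ahead` mm in front of flange"
    o=readout.get_obs(); p=np.array(tip)-R.as_matrix()[:,2]*ahead
    d=p-o['ee_pos']; r=(R*Ro.from_rotvec(o['orientation']).inv()).as_rotvec(degrees=True)
    print('t',round(o['t'],2),'F',o['ft_force'].round(1),'target',p.round(1),'shift/50',(d/50).round(2),'turn/4',(r/4).round(2),'q',o['qpos'].round(2))
E
python3 - <<'E'
from h import *
print(Ro.from_rotvec(readout.get_obs()['orientation']).as_matrix().round(2))
n=-tool(40,yaw).as_matrix()[:,2]
b=np.array([657,32,123])
for f in(0,1): plan(b+60*n,tool(40,yaw,f))
E
```

```text
[[ 0.96  0.29 -0.  ]
 [ 0.29 -0.96  0.  ]
 [ 0.   -0.   -1.  ]]
t 0.1 F [-0.5 -0.5  0.3] target [504.1   3.3 308.4] shift/50 [ 6.5  12.04 -1.91] turn/4 [-14.5   -3.55  40.96] q [-1.3   0.42  1.63 -0.    1.09 -0.02]
t 0.1 F [-0.5 -0.5  0.3] target [504.1   3.3 308.4] shift/50 [ 6.5  12.04 -1.91] turn/4 [ 2.34 -9.73 -1.45] q [-1.3   0.42  1.63 -0.    1.09 -0.02]
```

{"name": "step_arm", "arguments": {
  "targets": [
    [[0.43, 0.8, 0, 0.16, -0.65, -0.1, 0], [0.43, 0.8, 0, 0.16, -0.65, -0.1, 0], [0.43, 0.8, 0, 0.16, -0.65, -0.1, 0], [0.43, 0.8, 0, 0.16, -0.65, -0.1, 0], [0.43, 0.8, 0, 0.16, -0.65, -0.1, 0]]
  ]
}}

```text
t: 0.72
ee_pos: [287.1, -397.3, 404.5]
orientation: [-3.072, -0.394, -0.364]
ft_force: [0.4, -0.6, -0.6]
width: 41.4
grasp_force: 0.0
```

{"name": "step_arm", "arguments": {
  "targets": [
    [[0.43, 0.8, -0.1, 0.16, -0.65, -0.1, 0], [0.43, 0.8, -0.1, 0.16, -0.65, -0.1, 0], [0.43, 0.8, -0.1, 0.16, -0.65, -0.1, 0], [0.43, 0.8, -0.1, 0.16, -0.65, -0.1, 0], [0.43, 0.8, -0.1, 0.16, -0.65, -0.1, 0]]
  ]
}}

```text
t: 1.35
ee_pos: [394.6, -197.4, 379.5]
orientation: [-2.995, -0.329, -0.716]
ft_force: [0.5, 0.0, 0.9]
width: 0.5
grasp_force: 0.0
```

Run:
```python
from h import *
n=-tool(40,yaw).as_matrix()[:,2]
plan(np.array([657,32,123])+60*n,tool(40,yaw,1))
```

```text
t 1.35 F [0.5 0.  0.9] target [504.1   3.3 308.4] shift/50 [ 2.19  4.01 -1.42] turn/4 [ 0.74 -3.2  -0.44] q [-0.58  0.15  2.14  0.6   0.6   0.31]
```

{"name": "step_arm", "arguments": {
  "targets": [
    [[0.44, 0.8, -0.28, 0.15, -0.64, -0.09, 0], [0.44, 0.8, -0.28, 0.15, -0.64, -0.09, 0], [0.44, 0.8, -0.28, 0.15, -0.64, -0.09, 0], [0.44, 0.8, -0.28, 0.15, -0.64, -0.09, 0], [0.43, 0.8, -0.28, 0.15, -0.64, -0.09, 0]]
  ]
}}

```text
t: 1.98
ee_pos: [495.1, -16.0, 316.2]
orientation: [-2.887, -0.279, -1.024]
ft_force: [0.8, -0.1, 0.0]
width: 0.7
grasp_force: 0.0
```

Run:
```python
from h import *
n=-tool(40,yaw).as_matrix()[:,2]
plan(np.array([657,32,123])+60*n,tool(40,yaw,1))
snap('wrist','w1');snap('scene','s1');snap('top','t1')
z=np.load('pics/w1.npz');print(z['K'],(-z['E'][:3,:3].T@z['E'][:3,3]).round())
a=cv2.imread('pics/w1.png');b=cv2.imread('pics/s1.png');c=cv2.imread('pics/t1.png')
cv2.imwrite('pics/m1.png',np.hstack([cv2.resize(a,(480,360)),cv2.resize(b[200:320,300:405],(315,360),interpolation=cv2.INTER_CUBIC)]))
```

```text
t 1.98 F [ 0.8 -0.1  0. ] target [504.1   3.3 308.4] shift/50 [ 0.18  0.38 -0.16] turn/4 [ 0.02 -0.23 -0.11] q [-0.1   0.33  2.15  1.57  0.19 -0.23]
[[371.64829954   0.         321.18303937]
 [  0.         371.64829954 239.15845582]
 [  0.           0.           1.        ]] [557.  -4. 343.]
```

View pics/m1.png

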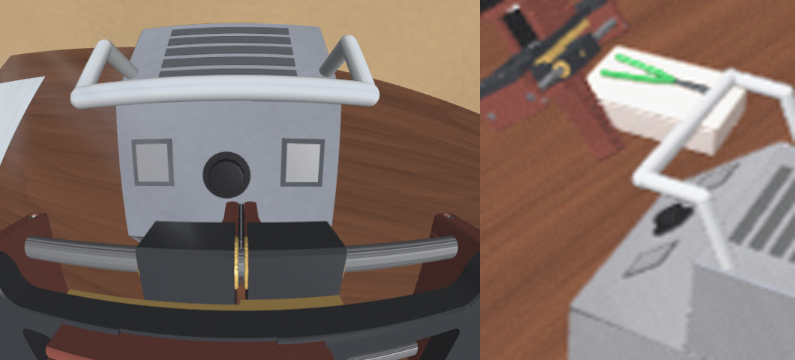

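Wrist view: the button sits at about (227,177) in the 480-wide picture, which is (303,236) full size. The bar lies well above and the fingers are in front of the panel.

Run:
```python
from h import *
n=-tool(40,yaw).as_matrix()[:,2]; b=np.array([657,32,123])
for u,v in((302.7,235),(302.7,239)):
    o,d=ray('w1',u,v,True); print((o+d*(n@(b-o))/(n@d)).round(1))
for p in((102,85),(347,85),(132,140),(322,140)): pass
```

```text
[658.6  28.9 123.8]
[656.5  28.5 122.1]
```

{"name": "step_arm", "arguments": {
  "targets": [
    [[0.18, 0.38, -0.16, 0.02, -0.23, -0.11, 0], [0.12, 0.02, -0.15, 0, 0, 0, 0], [0.12, 0.02, -0.15, 0, 0, 0, 0], [0, 0, 0, 0, 0, 0, 0], [0, 0, 0, 0, 0, 0, 0]]
  ]
}}

```text
t: 2.75
ee_pos: [515.5, 2.6, 294.5]
orientation: [-2.883, -0.266, -1.05]
ft_force: [0.3, 0.4, -0.3]
width: 0.3
grasp_force: 0.0
```

Run:
```python
from h import *
n=-tool(40,yaw).as_matrix()[:,2]; b=np.array([657,32,123])
plan(b+10*n,tool(40,yaw,1))
```

```text
t 2.75 F [ 0.3  0.4 -0.3] target [535.7   9.2 270.1] shift/50 [ 0.4   0.13 -0.49] turn/4 [0.01 0.01 0.03] q [-0.06  0.39  2.13  1.97  0.17 -0.59]
```

{"name": "step_arm", "arguments": {
  "targets": [
    [[0.13, 0.03, -0.16, 0, 0, 0, 0], [0.13, 0.03, -0.16, 0, 0, 0, 0], [0.13, 0.03, -0.16, 0, 0, 0, 0], [0, 0, 0, 0, 0, 0, 0], [0, 0, 0, 0, 0, 0, 0]]
  ]
}}

```text
t: 3.38
ee_pos: [535.0, 7.5, 270.5]
orientation: [-2.882, -0.266, -1.05]
ft_force: [-0.2, 0.2, 0.6]
width: 0.6
grasp_force: 0.0
```

Run:
```python
from h import *
n=-tool(40,yaw).as_matrix()[:,2]; b=np.array([657,31,123])
plan(b-6*n,tool(40,yaw,1))
```

```text
t 3.38 F [-0.2  0.2  0.6] target [545.8  10.1 257.8] shift/50 [ 0.22  0.05 -0.25] turn/4 [0.   0.01 0.03] q [-0.04  0.46  2.09  2.19  0.18 -0.8 ]
```

{"name": "step_arm", "arguments": {
  "targets": [
    [[0.06, 0.01, -0.08, 0, 0, 0, 0], [0.06, 0.01, -0.07, 0, 0, 0, 0], [0.05, 0.01, -0.06, 0, 0, 0, 0], [0.05, 0.01, -0.05, 0, 0, 0, 0], [0, 0, 0, 0, 0, 0, 0]]
  ]
}}

```text
t: 4.0
ee_pos: [546.3, 9.7, 256.9]
orientation: [-2.882, -0.266, -1.049]
ft_force: [-2.4, -2.1, 2.6]
width: 0.5
grasp_force: 1.8
```

{"name": "step_arm", "arguments": {
  "targets": [
    [[0.03, 0.01, -0.03, 0, 0, 0, 0], [0, 0, 0, 0, 0, 0, 0], [-0.3, -0.06, 0.36, 0, 0, 0, 0], [-0.5, -0.1, 0.6, 0, 0, 0, 0], [-0.5, -0.1, 0.6, 0, 0, 0, 0.7]]
  ]
}}

```text
t: 4.62
ee_pos: [489.1, -1.1, 326.7]
orientation: [-2.879, -0.268, -1.05]
ft_force: [-0.3, 0.1, 0.2]
width: 6.9
grasp_force: 0.0
```

Run:
```python
from h import *
snap('scene','s2');snap('top','t2')
cv2.imwrite('pics/m2.png',np.hstack([cv2.resize(cv2.imread('pics/s2.png')[200:380,250:450],(400,360)),cv2.resize(cv2.imread('pics/t2.png')[80:260,200:380],(360,360))]))
c=np.array([417,-346,110]); [plan(c,tool(0,a,f),163) for a,f in((27,1),(27,0))]
```

```text
t 4.72 F [-0.3 -0.4 -0.5] target [ 417. -346.  273.] shift/50 [-1.44 -6.9  -1.1 ] turn/4 [-3.26  9.55  3.91] q [-0.07  0.3   2.17  1.61  0.16 -0.24]
t 4.72 F [-0.3 -0.4 -0.5] target [ 417. -346.  273.] shift/50 [-1.44 -6.9  -1.1 ] turn/4 [ 13.52   4.62 -38.62] q [-0.07  0.3   2.17  1.61  0.16 -0.24]
```

View pics/m2.png

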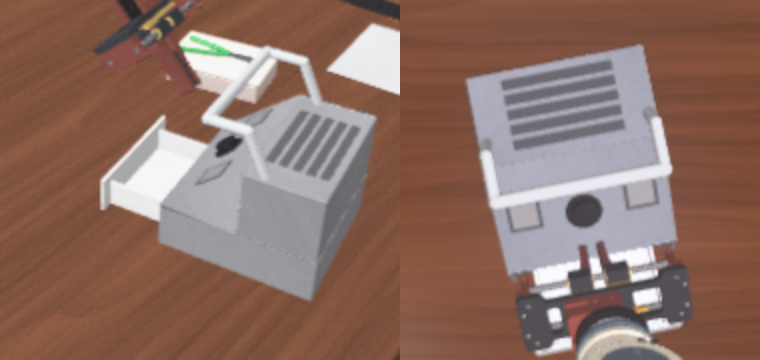

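The tray is out. Now to the tube, which must be held with the half-turned grasp.

{"name": "step_arm", "arguments": {
  "targets": [
    [[-0.14, -0.69, 0, -0.33, 0.95, 0.39, 0.8], [-0.14, -0.69, 0, -0.33, 0.95, 0.39, 0.8], [-0.14, -0.69, 0, -0.33, 0.95, 0.39, 0.8], [-0.14, -0.69, 0, -0.33, 0.95, 0.39, 0.8], [-0.14, -0.69, 0, -0.33, 0.95, 0.39, 0.8]]
  ]
}}

```text
t: 5.35
ee_pos: [460.9, -153.3, 326.0]
orientation: [-2.998, -0.484, -0.612]
ft_force: [0.9, -0.6, -0.1]
width: 64.8
grasp_force: 0.0
```

{"name": "step_arm", "arguments": {
  "targets": [
    [[-0.14, -0.69, -0.1, -0.33, 0.95, 0.39, 0.8], [-0.14, -0.69, -0.2, -0.33, 0.95, 0.39, 0.8], [-0.14, -0.69, -0.2, -0.33, 0.95, 0.39, 0.8], [-0.14, -0.69, -0.2, -0.33, 0.95, 0.39, 0.8], [-0.14, -0.69, -0.2, -0.33, 0.95, 0.39, 0.8]]
  ]
}}

```text
t: 5.98
ee_pos: [425.9, -325.7, 280.3]
orientation: [-3.047, -0.711, -0.078]
ft_force: [-0.1, -0.6, 0.2]
width: 70.1
grasp_force: 0.0
```

{"name": "step_arm", "arguments": {
  "targets": [
    [[0, 0, 0, 0, 0, 0, 0.8], [0, 0, 0, 0, 0, 0, 0.8], [0, 0, 0, 0, 0, 0, 0.8], [0, 0, 0, 0, 0, 0, 0.8], [0, 0, 0, 0, 0, 0, 0.8]]
  ]
}}

```text
t: 6.6
ee_pos: [425.5, -324.5, 281.9]
orientation: [-3.052, -0.709, -0.079]
ft_force: [0.1, 0.5, 0.4]
width: 70.3
grasp_force: 0.0
```

Run:
```python
from h import *
plan([417,-346,110],tool(0,27,1),163)
snap('wrist','w3')
```

```text
t 6.6 F [0.1 0.5 0.4] target [ 417. -346.  273.] shift/50 [-0.17 -0.43 -0.18] turn/4 [-0.27  0.67  0.21] q [-0.68  0.47  1.91  0.07  0.73  0.38]
```

View pics/w3.png

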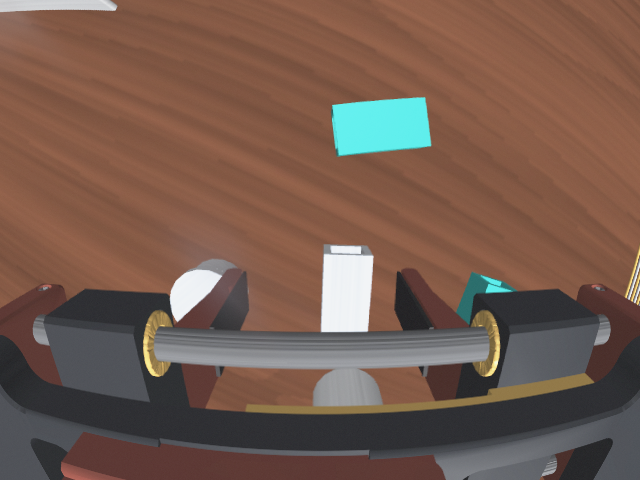

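Wrist view: the tube's far-end top corners are at (323,255) and (372,256), and its sides run to (321,331) and (369,331). It lies between the fingers, with the tin on the left at (205,290).

Run:
```python
from h import *
c=np.array([onz('w3',u,v,32,True) for u,v in((323,255),(372,256),(321,331),(369,331))])
print(c); d=c[:2].sum(0)-c[2:].sum(0); a=np.arctan2(d[1],d[0]); print(np.degrees(a)); e=c[:2].mean(0); print('centre',e-30*np.array([np.cos(a),np.sin(a),0]))
```

```text
[[ 435.2 -322.1   32. ]
 [ 448.7 -351.2   32. ]
 [ 386.  -344.9   32. ]
 [ 400.4 -375.    32. ]]
25.54540778922568
centre [ 414.88268557 -349.58678823   32.        ]
```

{"name": "step_arm", "arguments": {
  "targets": [
    [[-0.19, -0.47, -0.18, -0.27, 0.67, -0.04, 0.8], [0, 0, 0, 0, 0, 0, 0.8], [0, 0, -0.5, 0, 0, 0, 0.8], [0, 0, -0.5, 0, 0, 0, 0.8], [0, 0, 0, 0, 0, 0, 0.8]]
  ]
}}

```text
t: 7.28
ee_pos: [415.4, -347.5, 221.4]
orientation: [-3.059, -0.705, 0.003]
ft_force: [0.2, 0.1, 0.8]
width: 70.3
grasp_force: 0.0
```

Run:
```python
from h import *
plan([416,-348,25],tool(0,26,1),163)
```

```text
t 7.28 F [0.2 0.1 0.8] target [ 416. -348.  188.] shift/50 [ 0.01 -0.01 -0.67] turn/4 [-0.03 -0.03  0.01] q [-0.72  0.58  1.91  0.    0.65  0.4 ]
```

{"name": "step_arm", "arguments": {
  "targets": [
    [[0, 0, -0.4, 0, 0, 0, 0.8], [0, 0, -0.27, 0, 0, 0, 0.8], [0, 0, 0, 0, 0, 0, 0], [0, 0, 0, 0, 0, 0, 0], [0, 0, 0, 0, 0, 0, 0]]
  ]
}}

```text
t: 7.9
ee_pos: [416.1, -348.6, 189.7]
orientation: [3.06, 0.705, 0.001]
ft_force: [0.4, -0.0, -0.9]
width: 43.6
grasp_force: 0.0
```

{"name": "step_arm", "arguments": {
  "targets": [
    [[0, 0, 0, 0, 0, 0, 0], [0, 0, 0, 0, 0, 0, 0], [0, 0, 0.1, 0, 0, 0, 0], [0, 0, 0.3, 0, 0, 0, 0], [0, 0, 0.4, 0, 0, 0, 0]]
  ]
}}

```text
t: 8.52
ee_pos: [415.6, -348.3, 229.8]
orientation: [-3.061, -0.705, 0.001]
ft_force: [0.5, 0.1, -0.6]
width: 32.1
grasp_force: 29.7
```

Run:
```python
from h import *
print(w(-210,93,60),w(-210,-93,60),w(-156,0,12), readout.get_obs()['width'])
for f in(0,1): plan(w(-156,0,140),tool(0,yaw,f),163)
snap('wrist','w4'); cv2.imwrite('pics/w4c.png',cv2.resize(cv2.imread('pics/w4.png'),(480,360)))
```

```text
[498.43012415  96.98812237  60.        ] [532.80460808 -85.80792478  60.        ] [568.68718626  15.56978767  12.        ] 32.089861208141585
t 8.53 F [ 0.5  0.1 -0.6] target [568.7  15.6 303. ] shift/50 [3.06 7.28 1.46] turn/4 [ 2.000e-02 -1.000e-02  4.117e+01] q [-0.72  0.57  1.91 -0.    0.67  0.4 ]
t 8.53 F [ 0.5  0.1 -0.6] target [568.7  15.6 303. ] shift/50 [3.06 7.28 1.46] turn/4 [-0.01 -0.01 -3.83] q [-0.72  0.57  1.91 -0.    0.67  0.4 ]
```

{"name": "step_arm", "arguments": {
  "targets": [
    [[0, 0, 0.7, 0, 0, 0, 0], [0, 0, 0.7, 0, 0, 0, 0], [0.38, 0.9, 0, 0, 0, -0.48, 0], [0.38, 0.9, 0, 0, 0, -0.48, 0], [0.38, 0.9, 0, 0, 0, -0.48, 0]]
  ]
}}

```text
t: 9.2
ee_pos: [473.1, -212.2, 299.7]
orientation: [3.093, 0.548, 0.001]
ft_force: [0.3, -0.6, -2.3]
width: 32.1
grasp_force: 29.7
```

{"name": "step_arm", "arguments": {
  "targets": [
    [[0.38, 0.9, 0, 0, 0, -0.48, 0], [0.38, 0.9, 0, 0, 0, -0.48, 0], [0.38, 0.9, 0, 0, 0, -0.48, 0], [0.38, 0.9, 0, 0, 0, -0.48, 0], [0.3, 0.9, 0, 0, 0, -0.48, 0]]
  ]
}}

```text
t: 9.82
ee_pos: [564.3, 13.2, 299.5]
orientation: [3.128, 0.289, 0.001]
ft_force: [0.4, -1.2, -1.8]
width: 31.9
grasp_force: 29.7
```

Run:
```python
from h import *
for y,px in((93,(332,258.5)),(-93,(301.5,291))): print(proj('s2',w(-210,y,60)),px,onz('s2',*px,60), w(-210,y,60).round(1))
plan(w(-158,0,140),tool(0,yaw,1),163)
snap('scene','s5');snap('wrist','w5')
cv2.imwrite('pics/m5.png',np.hstack([cv2.resize(cv2.imread('pics/s5.png')[210:330,260:380],(360,360)),cv2.resize(cv2.imread('pics/w5.png'),(440,330)) if 0 else cv2.copyMakeBorder(cv2.resize(cv2.imread('pics/w5.png'),(440,330)),0,30,0,0,0)]))
```

```text
[330.93961874 256.92740028] (332, 258.5) [506.3  92.4  60. ] [498.4  97.   60. ]
[299.6633125  289.16159892] (301.5, 291) [542.1 -88.5  60. ] [532.8 -85.8  60. ]
t 9.82 F [ 0.4 -1.2 -1.8] target [566.7  15.2 303. ] shift/50 [0.05 0.04 0.07] turn/4 [0.   0.01 0.03] q [ 0.    0.48  1.83 -0.    0.83  1.39]
```

View pics/m5.png

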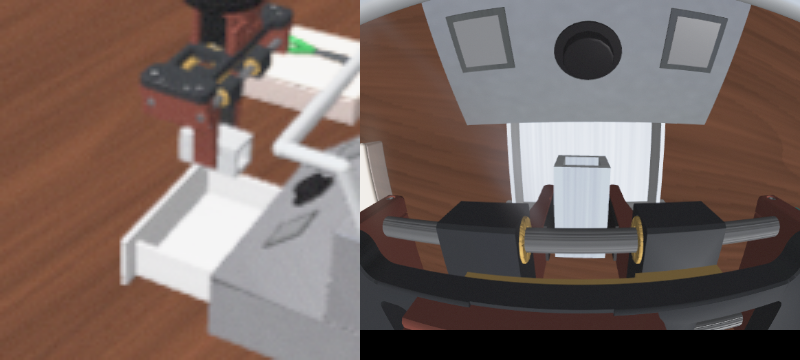

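{"name": "step_arm", "arguments": {
  "targets": [
    [[0.2, 0.07, 0, 0, 0, 0, 0], [0, 0, -0.5, 0, 0, 0, 0], [0, 0, -0.5, 0, 0, 0, 0], [0, 0, -0.5, 0, 0, 0, 0], [0, 0, -0.35, 0, 0, 0, 0]]
  ]
}}

```text
t: 10.55
ee_pos: [573.8, 13.9, 205.6]
orientation: [3.128, 0.288, -0.002]
ft_force: [-1.2, -1.0, -1.9]
width: 31.9
grasp_force: 29.7
```

{"name": "step_arm", "arguments": {
  "targets": [
    [[0, 0, -0.03, 0, 0, 0, 0], [0, 0, -0.03, 0, 0, 0, 0], [0, 0, 0, 0, 0, 0, 0], [0, 0, 0, 0, 0, 0, 0], [0, 0, 0, 0, 0, 0, 0]]
  ]
}}

```text
t: 11.18
ee_pos: [574.0, 15.1, 204.0]
orientation: [3.128, 0.29, 0.001]
ft_force: [-0.8, 0.5, -1.3]
width: 32.2
grasp_force: 29.7
```

{"name": "step_arm", "arguments": {
  "targets": [
    [[0, 0, -0.03, 0, 0, 0, 0], [0, 0, 0, 0, 0, 0, 0], [0, 0, -0.02, 0, 0, 0, 0], [0, 0, 0, 0, 0, 0, 0], [0, 0, 0, 0, 0, 0, 0]]
  ]
}}

```text
t: 11.8
ee_pos: [573.9, 15.1, 201.5]
orientation: [3.128, 0.29, -0.0]
ft_force: [-2.7, 0.1, 5.6]
width: 31.9
grasp_force: 29.7
```

Contact with the floor; opening to about 55 mm and then lifting.

{"name": "step_arm", "arguments": {
  "targets": [
    [[0, 0, 0, 0, 0, 0, 0.6], [0, 0, 0, 0, 0, 0, 0.6], [0, 0, 0, 0, 0, 0, 0.6], [0, 0, 0, 0, 0, 0, 0.6], [0, 0, 0, 0, 0, 0, 0.6]]
  ]
}}

```text
t: 12.42
ee_pos: [573.8, 15.0, 201.0]
orientation: [3.128, 0.29, -0.001]
ft_force: [-0.8, 0.5, 0.1]
width: 52.9
grasp_force: 0.0
```

{"name": "step_arm", "arguments": {
  "targets": [
    [[0, 0, 0.3, 0, 0, 0, 0.6], [0, 0, 0.5, 0, 0, 0, 0.6], [0, 0, 0.7, 0, 0, 0, 0.6], [-0.3, 0, 0.7, 0, 0, 0, 0.6], [-0.3, 0, 0, 0, 0, 0, 0]]
  ]
}}

```text
t: 13.05
ee_pos: [544.4, 15.1, 314.4]
orientation: [3.127, 0.29, 0.009]
ft_force: [-0.5, -0.2, -0.0]
width: 45.9
grasp_force: 0.0
```

Run:
```python
from h import *
snap('scene','s6');snap('wrist','w6')
cv2.imwrite('pics/m6.png',np.hstack([cv2.resize(cv2.imread('pics/s6.png')[210:330,260:380],(360,360)),cv2.copyMakeBorder(cv2.resize(cv2.imread('pics/w6.png'),(440,330)),0,30,0,0,0)]))
plan(w(-280,0,120),tool(25,yaw,1)); plan(w(-245,0,30),tool(25,yaw,1))
```

```text
t 13.15 F [-0.5  0.4 -0.1] target [371.2 -21.6 284.9] shift/50 [-3.42 -0.73 -0.53] turn/4 [ 1.16 -6.16  0.01] q [ 0.01  0.43  1.88 -0.    0.83  1.39]
t 13.15 F [-0.5  0.4 -0.1] target [405.6 -15.1 194.9] shift/50 [-2.73 -0.6  -2.33] turn/4 [ 1.16 -6.16  0.01] q [ 0.01  0.43  1.88 -0.    0.83  1.39]
```

View pics/m6.png

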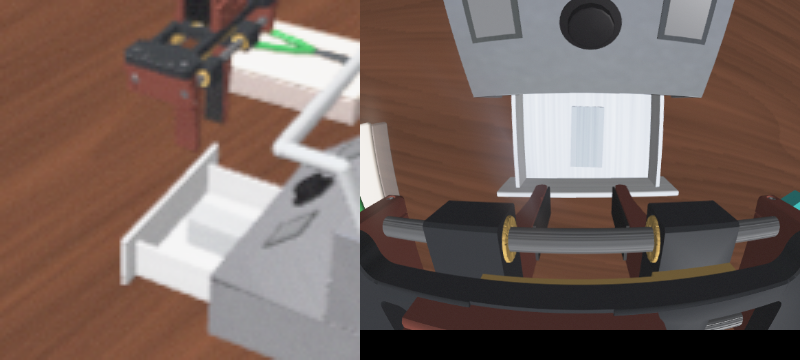

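The tube lies flat in the tray. Next I go in front of the tray, tilted 10°, with the fingers shut.

Run:
```python
from h import *
plan(w(-245,0,130),tool(10,yaw,1)); plan(w(-245,0,36),tool(10,yaw,1)); plan(w(-110,0,36),tool(10,yaw,1))
```

```text
t 13.15 F [-0.5  0.4 -0.1] target [450.2  -6.7 309.2] shift/50 [-1.84 -0.44 -0.04] turn/4 [ 0.47 -2.47  0.01] q [ 0.01  0.43  1.88 -0.    0.83  1.39]
t 13.15 F [-0.5  0.4 -0.1] target [450.2  -6.7 215.2] shift/50 [-1.84 -0.44 -1.92] turn/4 [ 0.47 -2.47  0.01] q [ 0.01  0.43  1.88 -0.    0.83  1.39]
t 13.15 F [-0.5  0.4 -0.1] target [582.8  18.2 215.2] shift/50 [ 0.81  0.06 -1.92] turn/4 [ 0.47 -2.47  0.01] q [ 0.01  0.43  1.88 -0.    0.83  1.39]
```

{"name": "step_arm", "arguments": {
  "targets": [
    [[-0.46, -0.11, 0, 0.12, -0.62, 0, 0], [-0.46, -0.11, 0, 0.12, -0.62, 0, 0], [-0.46, -0.11, 0, 0.12, -0.62, 0, 0], [-0.46, -0.11, 0, 0.12, -0.62, 0, 0], [0, 0, 0, 0, 0, 0, 0]]
  ]
}}

```text
t: 13.78
ee_pos: [450.4, -7.1, 310.1]
orientation: [-3.099, -0.286, -0.268]
ft_force: [0.5, -0.3, -0.4]
width: 0.4
grasp_force: 0.0
```

{"name": "step_arm", "arguments": {
  "targets": [
    [[0, 0, -0.5, 0, 0, 0, 0], [0, 0, -0.5, 0, 0, 0, 0], [0, 0, -0.5, 0, 0, 0, 0], [0, 0, -0.4, 0, 0, 0, 0], [0, 0, 0, 0, 0, 0, 0]]
  ]
}}

```text
t: 14.4
ee_pos: [452.3, -6.7, 214.5]
orientation: [-3.099, -0.288, -0.268]
ft_force: [0.5, -0.3, -0.2]
width: 0.3
grasp_force: 0.0
```

Run:
```python
from h import *
plan(w(-225,0,36),tool(10,yaw,1)); plan(w(-115,0,36),tool(10,yaw,1))
```

```text
t 14.4 F [ 0.5 -0.3 -0.2] target [469.8  -3.  215.2] shift/50 [0.35 0.07 0.01] turn/4 [-0.02 -0.03  0.01] q [-0.05  0.51  2.15  0.13  0.32  1.21]
t 14.4 F [ 0.5 -0.3 -0.2] target [577.9  17.3 215.2] shift/50 [2.51 0.48 0.01] turn/4 [-0.02 -0.03  0.01] q [-0.05  0.51  2.15  0.13  0.32  1.21]
```

{"name": "step_arm", "arguments": {
  "targets": [
    [[0.2, 0.04, 0, 0, 0, 0, 0], [0.2, 0.04, 0, 0, 0, 0, 0], [0.15, 0.03, 0, 0, 0, 0, 0], [0.15, 0.03, 0, 0, 0, 0, 0], [0.15, 0.03, 0, 0, 0, 0, 0]]
  ]
}}

```text
t: 15.02
ee_pos: [493.9, 1.6, 216.3]
orientation: [-3.099, -0.288, -0.27]
ft_force: [-5.2, -3.2, 4.2]
width: 0.7
grasp_force: 3.0
```

{"name": "step_arm", "arguments": {
  "targets": [
    [[0.18, 0.03, 0, 0, 0, 0, 0], [0.18, 0.03, 0, 0, 0, 0, 0], [0.18, 0.03, 0, 0, 0, 0, 0], [0.18, 0.03, 0, 0, 0, 0, 0], [0.18, 0.03, 0, 0, 0, 0, 0]]
  ]
}}

```text
t: 15.65
ee_pos: [538.1, 9.4, 216.0]
orientation: [-3.099, -0.288, -0.266]
ft_force: [-7.5, 1.1, 4.4]
width: 0.2
grasp_force: 4.0
```

{"name": "step_arm", "arguments": {
  "targets": [
    [[0.15, 0.03, 0, 0, 0, 0, 0], [0.15, 0.03, 0, 0, 0, 0, 0], [0.1, 0.02, 0, 0, 0, 0, 0], [0.1, 0.02, 0, 0, 0, 0, 0], [0, 0, 0, 0, 0, 0, 0]]
  ]
}}

```text
t: 16.27
ee_pos: [563.4, 14.4, 216.0]
orientation: [-3.099, -0.288, -0.267]
ft_force: [-6.7, 1.0, 3.2]
width: 0.2
grasp_force: 3.1
```

Run:
```python
from h import *
plan(w(-115,0,36),tool(10,yaw,1))
```

```text
t 16.27 F [-6.7  1.   3.2] target [577.9  17.3 215.2] shift/50 [ 0.29  0.06 -0.02] turn/4 [-0.02 -0.04  0.01] q [-0.    0.6   1.91  0.08  0.47  1.32]
```

{"name": "step_arm", "arguments": {
  "targets": [
    [[0.08, 0.015, 0, 0, 0, 0, 0], [0.08, 0.015, 0, 0, 0, 0, 0], [0.08, 0.015, 0, 0, 0, 0, 0], [0.06, 0.01, 0, 0, 0, 0, 0], [0, 0, 0, 0, 0, 0, 0]]
  ]
}}

```text
t: 16.9
ee_pos: [578.1, 17.1, 216.0]
orientation: [-3.099, -0.288, -0.266]
ft_force: [-6.9, 1.3, 2.8]
width: 0.3
grasp_force: 3.4
```

{"name": "step_arm", "arguments": {
  "targets": [
    [[0.06, 0.01, 0, 0, 0, 0, 0], [0.04, 0.01, 0, 0, 0, 0, 0], [0.04, 0.01, 0, 0, 0, 0, 0], [0, 0, 0, 0, 0, 0, 0], [0, 0, 0, 0, 0, 0, 0]]
  ]
}}

```text
t: 17.52
ee_pos: [580.9, 17.8, 214.6]
orientation: [-3.1, -0.288, -0.247]
ft_force: [-24.8, -6.0, 14.2]
width: 0.3
grasp_force: 11.9
```

Stop reached with about 25 N. I back off and look.

{"name": "step_arm", "arguments": {
  "targets": [
    [[0, 0, 0, 0, 0, 0, 0], [-0.1, -0.02, 0, 0, 0, 0, 0], [-0.3, -0.06, 0, 0, 0, 0, 0], [-0.8, -0.15, 0, 0, 0, 0, 0], [-0.8, -0.15, 0.3, 0, 0, 0, 0]]
  ]
}}

```text
t: 18.15
ee_pos: [485.5, -0.8, 231.2]
orientation: [-3.099, -0.288, -0.275]
ft_force: [0.1, -0.1, 0.1]
width: 0.7
grasp_force: 0.0
```

{"name": "step_arm", "arguments": {
  "targets": [
    [[-0.3, 0, 0.8, 0, 0, 0, 0], [0, 0, 0.8, 0, 0, 0, 0], [0, 0, 0.5, 0, 0, 0, 0], [0, 0, 0, 0, 0, 0, 0], [0, 0, 0, 0, 0, 0, 0]]
  ]
}}

```text
t: 18.77
ee_pos: [471.1, -0.7, 335.8]
orientation: [-3.099, -0.288, -0.274]
ft_force: [-0.2, -0.3, -0.6]
width: 0.3
grasp_force: 0.0
```

Run:
```python
from h import *
snap('scene','s8');snap('top','t8')
cv2.imwrite('pics/m8.png',np.hstack([cv2.resize(cv2.imread('pics/s8.png')[200:360,140:440],(450,240)),cv2.resize(cv2.imread('pics/t8.png')[80:240,200:400],(300,240))]))
```

```text
(no output)
```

View pics/m8.png

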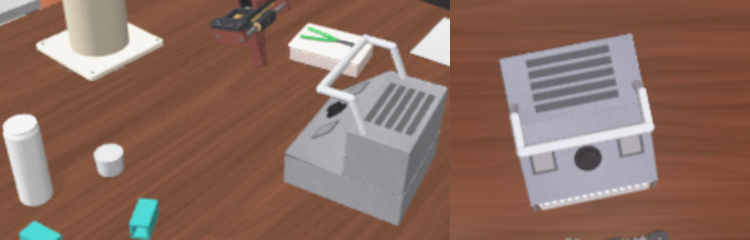

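The tray stays shut, the can and tin still stand, and the arm is clear of everything, so I hand in.

```bash
python3 -c "
from h import *
print(ctrl.close_job())"
```

```text
the job is handed in; nothing more can be done
None
```

I pressed the release button, laid the tube flat in the open tray and pushed the tray home; the last pictures show it shut, with the can and tin standing and the arm clear, and I handed the job in, though it returned no verdict.

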